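# Load a filter cartridge through the sprung flap of a countertop water filter

## Task

Load the new filter cartridge into the water filter machine: push it foot first down through the sprung double flap on top, then press it gently the rest of the way, with shut fingers in the mouth, until it clicks under the catches and stays fully home, and draw out so that both flap leaves spring shut above it. Do not ram it, and do not disturb the tumbler on the drip tray, the jam jar or the apple.

Things in the scene. Friction and masses are not known exactly. Their poses are not given: they have to be found in the camera images.
- filter_unit: White countertop water filter, 170 (x) x 200 (y) mm, fixed. Flat deck 140 mm above the worktop; on it a round grey tank lid (12 mm high, centred at 16, 45 mm) and the bay mouth at (0, -45) mm. In front (-x): a steel spout, below the deck, and a black drip tray 98 mm wide reaching 185 mm out from the centre. Origin: centre of its underside; front faces its -x, z up.
- bay_mouth (a point): Centre of the bay mouth, level with the deck (140 mm up); axes as the machine's. Mouth 46 (x) x 63 (y) mm in a grey rim 4 mm high, 6 mm wide; 30 mm down the shaft narrows to 37 x 63 mm, 1.5 mm play each side of the cartridge. Home, the cartridge's top lies 27 to 42 mm below this point: the socket's height differs each time and cannot be seen, so feel for it.
- flap_front (a joint): Front leaf of the black sprung double flap, hinged along the front (-x) long edge of the mouth at deck level; the two leaves meet in a V 15 mm deep. 0 shut, 0.92 pushed open to hang straight down, reaching 25 mm below the deck. The pair takes about 3 to 8 N to push open, rubs lightly on what passes, and springs shut once nothing is in its swing.
- flap_back (a joint): Back leaf of the flap, hinged along the back (+x) long edge of the mouth; 0 shut, 0.92 hanging straight down.
- inlet_valve (a joint): Sprung valve stem at the bottom of the bay, pressed by the cartridge's foot: 0 up, grows downward (m). Two sprung catches resist first (rising to about 10 N over some 10 mm), then give way; press on against the lighter valve spring to the solid stop at 0.006. Let go: the catches hold it 0.005 down. Let go before 0.005 and it springs back. 15 to 20 N is ample; past 35 N counts as rammed.
- cartridge: Loose white filter cartridge with a blue cap, standing upright, 34 (x) x 60 (y) x 70 mm high, 0.09 to 0.14 kg. Either way round fits; its long side goes along the mouth's y. 14 to 24 mm up it has a grey neck, 46 mm long, that the catches grip; the foot below tapers to 18 x 41 mm at the bottom. The top is flat: press there. Origin: centre of the foot's underside, z up.
- tumbler: Clear drinking glass, 81 mm across, 91 mm high, standing on the machine's drip tray under the spout. Bystander. Origin: centre of its underside.
- jam_jar: Jam jar, 68 mm across, 84 mm high, standing right of the machine. Bystander. Origin: centre of its underside.
- apple: Red apple, 72 mm across, 63 mm high, lying left of the machine. Bystander. Origin: centre of its underside.
Things that resemble listed ones, but are neither listed nor needed, are in the scene too. There is more than one size of the cartridge; the job needs the middle-sized.

How it is judged (in metres and radians):
On the way, in this order (a step that is already met when the one before it is completed fails the run):
1. the cartridge's foot has been pushed through the flap, upright in the mouth (z of cartridge in the frame of bay_mouth below -0.03 m and horizontal distance between cartridge and bay_mouth below 0.008 m and angle between cartridge's own z axis and vertical below 0.2 rad), for 0.1 s.
2. the cartridge has been pressed down on the inlet valve as far as the catches (value of joint inlet_valve above 0.0042 m), for 0.1 s.
At the end, for the whole second after the job is handed in: The cartridge rests upright in the bay (within 6 mm of its axis, tilted less than 0.1 rad, foot at least 95 mm below the deck), held under the catches so that it keeps the inlet valve at least 3.5 mm down with nobody pressing, and both flap leaves are shut above it (within 0.15 rad) (value of joint inlet_valve above 0.0035 m and z of cartridge in the frame of bay_mouth below -0.095 m and horizontal distance between cartridge and bay_mouth below 0.006 m and angle between cartridge's own z axis and vertical below 0.1 rad and linear speed of cartridge below 0.02 m/s and value of joint each of flap_front, flap_back below 0.15 rad); the robot touches nothing.
It fails at once if the cartridge is rammed: pressed against the machine with more than 35 N (contact force between cartridge and filter_unit above 35 N).
It fails at once if the fingers strike or press the machine with more than 35 N (contact force between the fingers and filter_unit above 35 N).
It fails at once if the tumbler is pushed or tipped (distance of tumbler from where it was at the start of the episode above 0.02 m or angle between tumbler's own z axis and vertical above 0.3 rad).
It fails at once if the jam jar is pushed or tipped (distance of jam_jar from where it was at the start of the episode above 0.02 m or angle between jam_jar's own z axis and vertical above 0.3 rad).
It fails at once if the apple is pushed away (distance of apple from where it was at the start of the episode above 0.03 m).
It also fails if it takes over 48 s, if anything falls off the work surface, if the arm or the gripper's body presses on something with over 40 N, if the wrist force passes 120 N, or if a joint passes its speed limit or range.

## Robot

A 6-joint arm with a two-finger parallel gripper is mounted at the origin on a cart in front of the work surface, level with it; the furniture and walls round the work are solid. World frame = base frame: x ahead of the robot, y to its left, z up, the work surface at z = 0. Lengths are in mm, angles in rad, forces in N, time in s.
With the tool pointing down it reaches from about 225 to 725 mm from the base axis. Payload 3.1 kg.
Tool frame: the origin (TCP) lies on the centre line of the jaws, within the pads' length; the fingertips stand 17 mm ahead of it and the grasp point (between the pads) lies 2 mm behind it; z points along the fingers, y is the line along which they close (so a half turn about z gives the same grasp; the last joint's range is limited). The gripper opens to 85 mm and grips with 20 to 120 N. Pads are 22 mm wide; open, the fingers measure 114 mm over their backs; the gripper's body (76 mm by 85 mm) begins 54 mm behind the grasp point. The pads swing forward as they close: fully open they stand 13 mm farther back than shut.
Start: joints at [1.078, 0.048, 0.099, 1.622, 0, 1.443], TCP at [187.307, 490.442, 248.312] pointing down, gripper open.
Joint ranges: [-2.91, 2.91], [-0.99, 1.94], [-1.21, 1.42], [-2.12, 2.29], [-1.49, 1.47], [-3.14, 3.14]. Speed limits (rad/s): [2.79, 2.79, 3.14, 3.14, 3.14, 3.14].

## Interface

Orientations are given as [roll, pitch, yaw] about the fixed x, y, z axes, in that order (R = Rz(yaw) Ry(pitch) Rx(roll)).
In Python, from bench import observe, viewer, bot gives the robot as it stands. The module is installed in compiled form; this text tells all that it offers.
- The arm moves only by the shell command python3 -m pendant 'ROWS' [OPENING] [FORCE]. ROWS is JSON, a list of rows, each a list of 2 entries, a list of its own where there are three numbers: the shift along the tool's x, y, z as a fraction of full scale, then the turn about the tool's z as a fraction of full scale. A call has 1 to 12 rows; each row is the pose to reach, as a shift and turn from the pose commanded when the call began, along the tool's axes at that moment; what a row does not reach only later rows make up. Full scale, the value 1, is 0.08 m for a shift and 0.5 rad for a turn. A row lasts 1/10 s, in which the tool goes at most 50 mm and 8.59 degrees, less where a joint would pass 70% of its speed; a pose out of reach is approached as far as the arm can. A call with a number of a shift or a turn outside -1 to 1 is refused whole. A call with a gripper value outside its range is refused whole. OPENING is the opening, from 0 (shut) to 1 (fully open), set as the call begins (- or left out, the last holds). The fingers move at their own pace and stop on an object; FORCE is the grip in N (left out, the last holds). Time passes only in rows, so rows that repeat a pose let the fingers close. It gives the time, the measured TCP pose, the force, the opening and the grip force at its end, in the units of the state.
- observe(): the state, without advancing time (a new reading comes with each control period).
- viewer.read_camera(name): name is "side" or "top"; returns the picture (420x560x3 uint8, red, green, blue); there is no depth.
- viewer.camera_info(name): a dict with "fx", "fy", "cx", "cy" (pixels), "view" (4x4, takes a point from world to camera coordinates). Camera axes: x right, y down, z forward; pixel columns grow to the right and rows downward; lengths in mm; the calibration is good to about 2 mm. A picture is of the moment at which its call begins. camera_info takes no time and is no camera call.
- bot.sign_off(): hands the job in; it is judged then, once.
The state is a dict: "t": time; "joint_positions": joint angles; "qvel": joint speeds; "joint_efforts": joint torques, N m; "tool_pos": TCP position; "ee_rot": TCP orientation; "contact_force": force on the tool from outside, world axes, zero at the start; "wrist_torque": the same for the moment, N m; "width": opening from 0.0 (shut) to 1.0 (fully open); "finger_force": force on a finger pad.
Only numpy, scipy, OpenCV 4.12 (cv2) and the standard library are available. Lean on these libraries where they do the work, as an engineer would, in place of code of your own. Each camera call takes 0.05 s, during which the arm holds its last target. There are 200 camera calls.

## Working session

There is one attempt and no reset: what is moved stays moved. The work goes in short steps, Python scripts to look and compute and a shell command to move; the robot and the scene stay as the last step left them, time stands still between calls to the robot, and variables do not carry over. Pictures are saved under pics/ and viewed, at most 10 in all, crops included, and the job is handed in when it is done.

```bash
mkdir -p pics; python3 - <<'E'
from bench import observe, viewer, bot
import cv2
s=observe()
for k in s: print(k,s[k])
for n in("side","top"):
    cv2.imwrite(f"pics/{n}0.png",viewer.read_camera(n)[:,:,::-1]); i=viewer.camera_info(n); print(n,i)
E
```

```text
t 0.0
joint_positions [1.07821422e+00 4.87485530e-02 9.75802957e-02 1.62198051e+00
 1.46828211e-06 1.44299623e+00]
qvel [ 0.00028385  0.00050615 -0.00101726 -0.00203995 -0.00037004  0.00015209]
joint_efforts [ 1.73629937e-04 -3.38781774e+01  3.20015073e+01  2.02785322e-02
 -3.26640202e-04  3.04079364e-06]
tool_pos [187.03196641 489.94667806 247.109448  ]
ee_rot [-3.13925959e+00 -3.01279897e-04  2.77681029e+00]
contact_force [0.01460249 0.3354722  1.03387837]
wrist_torque [ 0.01044886 -0.04718204  0.03249568]
finger_force 0.0
width 1.0007111501132508
side {'fx': 482.00642921972934, 'fy': 482.00642921972934, 'cx': 277.0796620371552, 'cy': 217.43374095304162, 'view': array([[ 8.64869477e-01, -5.01438625e-01,  2.36663072e-02,
        -4.76151669e+02],
       [-1.64980709e-01, -3.28447948e-01, -9.30001780e-01,
         2.20881996e+02],
       [ 4.74111964e-01,  8.00425668e-01, -3.66792305e-01,
         9.54003741e+02],
       [ 0.00000000e+00,  0.00000000e+00,  0.00000000e+00,
         1.00000000e+00]])}
top {'fx': 462.4784270105952, 'fy': 462.4784270105952, 'cx': 282.1619441450155, 'cy': 214.64581035174243, 'view': array([[ 3.81226475e-01, -9.24481663e-01, -1.68760498e-04,
        -1.73089876e+02],
       [-8.50772703e-01, -3.50759834e-01, -3.91348115e-01,
         5.42890577e+02],
       [ 3.61734962e-01,  1.49335839e-01, -9.20242699e-01,
         1.41969869e+03],
       [ 0.00000000e+00,  0.00000000e+00,  0.00000000e+00,
         1.00000000e+00]])}
```

View pics/top0.png

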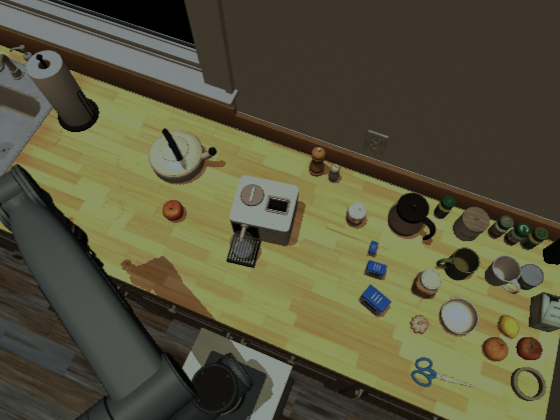

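View pics/side0.png

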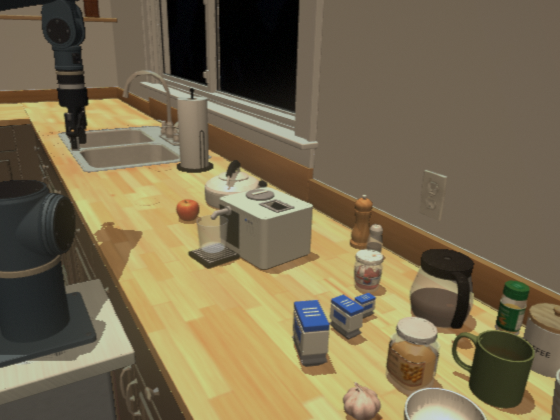

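The top picture shows three blue-capped cartridges at about (374,248), (376,269) and (376,299); the middle one is the one needed. The machine is at (265,208) with its mouth near (278,205), the jar is at (356,214), and the apple is at (173,210). The side picture confirms the sizes and shows the tumbler on the tray at (210,238).

```bash
cat > h.py <<'E'
import numpy as np, cv2
from bench import observe, viewer, bot
def ray(n,uv,z):
    i=viewer.camera_info(n); V=i["view"]; R,t=V[:3,:3],V[:3,3]
    uv=np.atleast_2d(uv).astype(float)
    d=np.c_[(uv[:,0]-i["cx"])/i["fx"],(uv[:,1]-i["cy"])/i["fy"],np.ones(len(uv))]@R
    c=-R.T@t
    return (c+d*((z-c[2])/d[:,2])[:,None])
def proj(n,P):
    i=viewer.camera_info(n); V=i["view"]; p=np.atleast_2d(P)@V[:3,:3].T+V[:3,3]
    return np.c_[p[:,0]/p[:,2]*i["fx"]+i["cx"],p[:,1]/p[:,2]*i["fy"]+i["cy"]]
def rect(n,mask,z):
    # rectangles of mask blobs cast on plane z
    out=[]
    for c in cv2.findContours(mask,cv2.RETR_EXTERNAL,cv2.CHAIN_APPROX_NONE)[0]:
        if cv2.contourArea(c)<25: continue
        P=ray(n,c[:,0],z)[:,:2].astype(np.float32)
        out.append((c[:,0].mean(0).round(1),cv2.minAreaRect(P)))
    return out
E
python3 - <<'E'
from h import *
im={n:cv2.imread(f"pics/{n}0.png") for n in("top","side")}
for n in im:
    hsv=cv2.cvtColor(im[n],cv2.COLOR_BGR2HSV)
    m=cv2.inRange(hsv,(105,130,40),(130,255,255))
    for r in rect(n,m,70): print(n,r)
t=im["top"][165:275,215:325]; s=im["side"][180:290,180:330]
cv2.imwrite("pics/c1.png",np.hstack([cv2.resize(t,(400,400),interpolation=2),cv2.resize(im["top"][225:325,325:425],(400,400),interpolation=2)]))
E
```

```text
top (array([376. , 298.2]), ((431.5729064941406, -329.5335998535156), (81.0394287109375, 46.500492095947266), 70.14810180664062))
top (array([376.2, 267.3]), ((528.75390625, -299.5389404296875), (33.68655014038086, 58.54477310180664), 2.931112289428711))
top (array([373. , 246.7]), ((592.1261596679688, -267.5982360839844), (38.629154205322266, 21.129013061523438), 6.2335052490234375))
side (array([311.2, 314.4]), ((447.06915283203125, -300.522705078125), (92.95291137695312, 46.89300537109375), 71.37120819091797))
side (array([346.8, 303.7]), ((530.0853271484375, -302.6788330078125), (33.73200988769531, 58.71312713623047), 4.474571228027344))
side (array([365.2, 298. ]), ((575.6729125976562, -301.4070129394531), (36.90188980102539, 19.965436935424805), 3.5325541496276855))
```

View pics/c1.png

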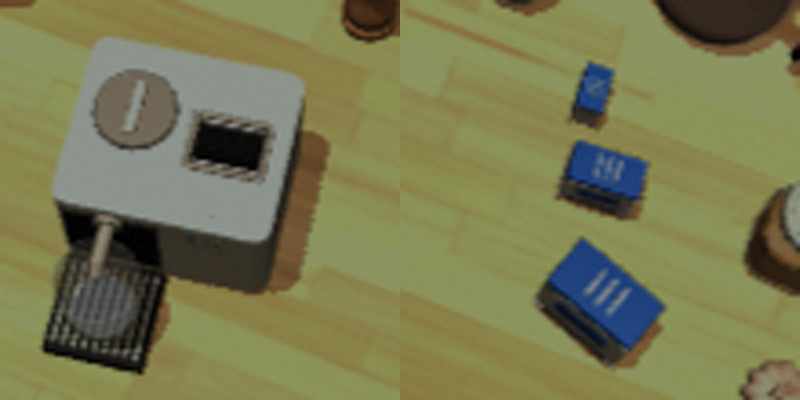

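The crop shows the deck corners at about crop (105,40), (303,75), (265,240) and (57,203), and the dark mouth at (230,145). The tumbler stands on the tray at (103,303). The mid-size cartridge reads 34x58.6 mm, which confirms it.

```bash
python3 - <<'E'
from h import *
out=[]
for n,box in(("top",(215,165,325,275)),("side",(190,180,330,280))):
    im=cv2.imread(f"pics/{n}0.png"); x0,y0,x1,y1=box
    roi=np.zeros(im.shape[:2],np.uint8); roi[y0:y1,x0:x1]=255
    hsv=cv2.cvtColor(im,cv2.COLOR_BGR2HSV)
    for thr in ((120,140,160) if n=="top" else (130,160,185)):
        m=cv2.inRange(hsv,(0,0,thr),(179,60,255))&roi
        k,l,st,_=cv2.connectedComponentsWithStats(m); j=1+st[1:,4].argmax()
        print(n,thr,st[j], rect(n,np.uint8(l==j)*255,140)[:1])
    d=cv2.inRange(hsv,(0,0,0),(179,255,60))&roi
    for r in rect(n,d,144): print("dark",n,r)
    v=im[y0:y1,x0:x1]; out.append(cv2.resize(v,(400,300) ,interpolation=2)); out.append(cv2.resize(cv2.cvtColor(m[y0:y1,x0:x1],cv2.COLOR_GRAY2BGR),(400,300)))
cv2.imwrite("pics/c2.png",np.vstack([np.hstack(out[:2]),np.hstack(out[2:])]))
E
```

```text
top 120 [ 229  175   70   56 2058] [(array([263.9, 203. ]), ((574.9808349609375, 114.4154052734375), (169.1688690185547, 200.42601013183594), 9.418990135192871))]
top 140 [ 229  175   70   56 1908] [(array([263.8, 202.7]), ((575.5091552734375, 114.88325500488281), (167.85704040527344, 199.72525024414062), 9.465044021606445))]Traceback (most recent call last):
  File "<stdin>", line 9, in <module>
ValueError: attempt to get argmax of an empty sequence
```

```bash
python3 - <<'E'
from h import *
for n,box in(("top",(262,192,294,220)),("side",(255,195,300,215))):
    im=cv2.imread(f"pics/{n}0.png"); x0,y0,x1,y1=box
    roi=np.zeros(im.shape[:2],np.uint8); roi[y0:y1,x0:x1]=255
    hsv=cv2.cvtColor(im,cv2.COLOR_BGR2HSV)
    for v in (50,70,90):
        for r in rect(n,cv2.inRange(hsv,(0,0,0),(179,255,v))&roi,142): print("dark",n,v,r)
im=cv2.imread("pics/side0.png"); roi=np.zeros(im.shape[:2],np.uint8); roi[180:280,205:330]=255
hsv=cv2.cvtColor(im,cv2.COLOR_BGR2HSV)
for thr in(125,150,170,190):
    m=cv2.inRange(hsv,(0,0,thr),(179,60,255))&roi
    for r in rect("side",m,140): print("side",thr,r)
a=np.radians(9.44);R=np.array([[np.cos(a),-np.sin(a)],[np.sin(a),np.cos(a)]])
print("mouth",np.array([575.2,114.6])+R@[0,-45])
c=np.array([[85,100],[85,-100],[-85,-100],[-85,100]])@R.T+[575.2,114.6]
print(proj("side",np.c_[c,[140]*4]).round(1))
cv2.imwrite("pics/c2.png",cv2.resize(im[175:285,190:330],(760,597),interpolation=2))
E
```

```text
dark top 50 (array([277.3, 204.8]), ((582.26708984375, 70.36294555664062), (36.368404388427734, 61.21179962158203), 9.986454963684082))
dark top 70 (array([277.6, 204.1]), ((584.8572387695312, 69.92349243164062), (42.65894317626953, 63.19054412841797), 10.104372024536133))
dark top 90 (array([277.3, 204.1]), ((582.5534057617188, 69.24626159667969), (47.494564056396484, 65.2740478515625), 9.968476295471191))
dark side 70 (array([278.3, 206. ]), ((585.5103759765625, 67.7639389038086), (28.206626892089844, 41.081329345703125), 6.17972993850708))
dark side 90 (array([278.3, 206.1]), ((584.6430053710938, 68.39742279052734), (32.086124420166016, 50.67321014404297), 9.68470573425293))
side 125 (array([214.1, 247.2]), ((347.5723876953125, -85.38690185546875), (47.88106155395508, 39.555686950683594), 67.80722045898438))
side 125 (array([221. , 210.8]), ((442.16925048828125, 101.62237548828125), (84.00494384765625, 20.615297317504883), 26.29116439819336))
side 125 (array([254. , 196.7]), ((567.2310791015625, 183.42031860351562), (179.83697509765625, 351.3399658203125), 7.104162216186523))
side 150 (array([212.8, 245.8]), ((347.4181213378906, -79.29898071289062), (29.569114685058594, 35.6238899230957), 62.86005401611328))
side 150 (array([254.3, 196.6]), ((568.0895385742188, 185.4273223876953), (177.6368865966797, 347.56915283203125), 7.104163646697998))
side 170 (array([258.9, 197.7]), ((568.5938720703125, 186.40817260742188), (174.61080932617188, 345.20098876953125), 6.58117151260376))
side 190 (array([259., 198.]), ((569.616455078125, 187.20542907714844), (172.39630126953125, 343.8513488769531), 6.581171989440918))
mouth [582.58066059  70.20939458]
[[266.3 186.2]
 [314.3 205.6]
 [262.5 220.1]
 [216.4 197.5]]
```

View pics/c2.png

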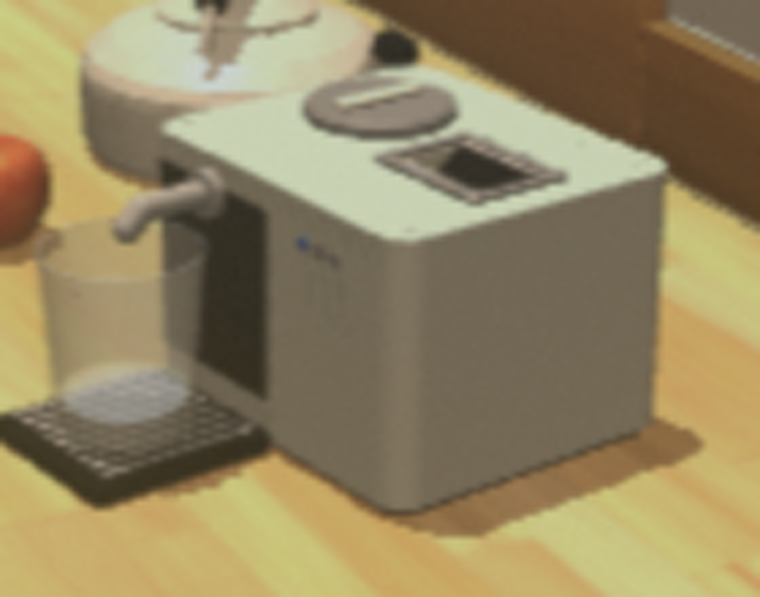

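The mouth comes out at about (582.6, 70.2), yaw 0.165, with both views agreeing to about 2 mm. The cartridge is at about (529.3, -301), yaw about 0.065. Now I move across at height.

```bash
python3 -m pendant '[[[-1,-1,0],0],[[-1,-1,0],0],[[-1,-1,0],0]]' 1 30
python3 -m pendant '[[[-1,-1,0],0],[[-1,-1,0],0],[[-1,-1,0],0]]'
python3 -m pendant '[[[-1,-1,0],0],[[-1,-1,0],0],[[-1,-1,0],0]]'
python3 -m pendant '[[[-1,-1,0],0],[[-1,-1,0],0],[[-1,-1,0],0]]'
python3 -m pendant '[[[-1,-1,0],0],[[-1,-1,0],0],[[-1,-1,0],0]]'
python3 -m pendant '[[[-1,-1,0],0],[[-1,-1,0],0],[[-1,-1,0],0]]'
python3 -m pendant '[[[-1,-1,0],0],[[-1,-1,0],0],[[-1,-1,0],0]]'
python3 -m pendant '[[[0,0,0],0.5],[[0,0,0],1],[[0,0,0],1],[[0,0,0],1]]'
python3 -m pendant '[[[0,0,0],0.5],[[0,0,0],1],[[0,0,0],1],[[0,0,0],1]]'
python3 -c "
from h import *
s=observe();print(s['tool_pos'],s['ee_rot'],s['joint_positions'],s['contact_force'])"
```

```text
t: 0.4
tool_pos: [234.1, 383.9, 247.6]
ee_rot: [-3.139, 0.001, 2.774]
contact_force: [-0.4, 1.3, 0.4]
width: 0.998
finger_force: 0.0
t: 0.7
tool_pos: [280.7, 281.0, 248.2]
ee_rot: [-3.141, 0.001, 2.773]
contact_force: [0.3, 0.2, 0.2]
width: 1.003
finger_force: 0.0
t: 1.0
tool_pos: [327.1, 177.5, 248.1]
ee_rot: [-3.141, 0.001, 2.772]
contact_force: [0.4, -0.8, -0.9]
width: 1.0
finger_force: 0.0
t: 1.3
tool_pos: [373.5, 73.9, 247.9]
ee_rot: [-3.141, 0.001, 2.771]
contact_force: [-0.4, 0.8, 0.6]
width: 1.003
finger_force: 0.0
t: 1.6
tool_pos: [419.6, -29.5, 247.5]
ee_rot: [-3.141, 0.0, 2.772]
contact_force: [-0.6, 0.2, -0.6]
width: 1.0
finger_force: 0.0
t: 1.9
tool_pos: [465.7, -132.3, 247.1]
ee_rot: [-3.141, -0.0, 2.773]
contact_force: [-0.2, 1.0, 0.3]
width: 0.999
finger_force: 0.0
t: 2.2
tool_pos: [511.7, -235.1, 246.4]
ee_rot: [-3.141, -0.001, 2.774]
contact_force: [0.2, 1.5, -0.8]
width: 1.0
finger_force: 0.0
t: 2.6
tool_pos: [510.6, -230.7, 248.3]
ee_rot: [3.141, -0.002, 2.274]
contact_force: [-0.3, 0.6, -0.3]
width: 1.003
finger_force: 0.0
t: 3.0
tool_pos: [510.6, -230.5, 248.4]
ee_rot: [-3.141, -0.002, 1.774]
contact_force: [-0.3, -0.0, -0.5]
width: 0.999
finger_force: 0.0
[ 510.63132897 -230.52264481  248.38960937] [-3.14144097e+00 -1.54324034e-03  1.77445243e+00] [-5.44303079e-01  1.42012423e-01  2.00264167e-01  1.63020890e+00
  1.02814749e-03  8.22836429e-01] [-0.33620355 -0.02093296 -0.47393873]
```

```bash
python3 -m pendant '[[[-0.45,0,0.4],0.14],[[-0.91,0.05,0.9],0.28],[[-0.91,0.05,0.9],0.28],[[-0.91,0.05,0.9],0.28],[[-0.91,0.05,0.9],0.28]]' 0.62
python3 - <<'E'
from h import *
s=observe();print(s['tool_pos'],s['ee_rot'])
for nm,a,b in(("small",(373,246.7),(365.2,298)),("mid",(376.2,267.3),(346.8,303.7)),("large",(376,298.2),(311.2,314.4))):
    for z in range(30,121,10):
        p,q=ray("top",a,z)[0],ray("side",b,z)[0]
        d=np.hypot(*(p-q)[:2])
        if d<9: print(nm,z,p.round(),q.round())
for n in("top","side"):
    c=viewer.read_camera(n)[:,:,::-1]; cv2.imwrite(f"pics/{n}1.png",c)
t=cv2.resize(cv2.imread("pics/top1.png")[210:320,320:430],(400,400),interpolation=2)
u=cv2.resize(cv2.imread("pics/side1.png")[220:370,270:420],(400,400),interpolation=2)
cv2.imwrite("pics/c3.png",np.hstack([t,u]))
E
```

```text
t: 3.5
tool_pos: [529.8, -301.6, 177.7]
ee_rot: [3.141, -0.0, 1.638]
contact_force: [0.3, -0.1, 0.2]
width: 0.625
finger_force: 0.0
[ 529.84010456 -301.55856502  177.73043904] [ 3.14063674e+00 -2.78583910e-04  1.63843115e+00]
small 40 [ 604. -270.   40.] [ 611. -265.   40.]
small 50 [ 600. -269.   50.] [ 599. -278.   50.]
mid 70 [ 528. -300.   70.] [ 530. -303.   70.]
large 90 [ 426. -328.   90.] [ 429. -327.   90.]
```

View pics/c3.png

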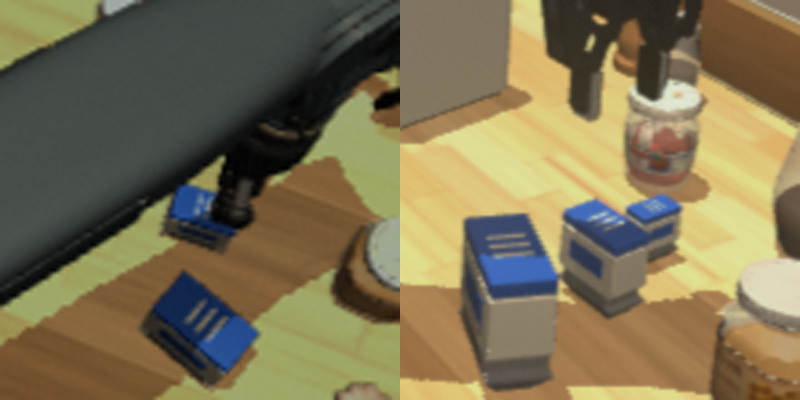

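The gripper is above the mid-size cartridge with neighbours clear: the large one at crop (205,320) and the small one partly hidden. In the side view the open fingers hang at crop (585,95) and (650,75). I'll go down and grip.

```bash
python3 -m pendant '[[[0,0,0.35],0],[[0,0,0.7],0],[[0,0,0.7],0]]'
python3 -m pendant '[[[0,0,0.25],0],[[0,0,0.5],0],[[0,0,0.64],0],[[0,0,0.64],0],[[0,0,0.64],0]]'
python3 -m pendant '[[[0,0,0],0],[[0,0,0],0],[[0,0,0],0],[[0,0,0],0],[[0,0,0],0],[[0,0,0],0]]' 0.2 35
python3 -c "
from h import *
s=observe();print(s['tool_pos'],s['ee_rot'],s['width'],s['finger_force'])
for n in('top','side'): cv2.imwrite(f'pics/{n}2.png',viewer.read_camera(n)[:,:,::-1])
cv2.imwrite('pics/c4.png',cv2.resize(cv2.imread('pics/side2.png')[200:370,270:440],(600,600),interpolation=2))"
```

```text
t: 3.9
tool_pos: [527.6, -300.5, 117.5]
ee_rot: [-3.137, -0.004, 1.638]
contact_force: [-0.0, 0.4, -1.2]
width: 0.619
finger_force: 0.0
t: 4.4
tool_pos: [530.1, -303.2, 70.7]
ee_rot: [3.14, 0.001, 1.637]
contact_force: [-0.1, 0.6, -0.4]
width: 0.616
finger_force: 0.0
t: 5.0
tool_pos: [530.8, -303.8, 71.2]
ee_rot: [3.138, 0.002, 1.637]
contact_force: [1.0, -0.1, 5.2]
width: 0.39
finger_force: 36.3
[ 530.76944643 -303.78239092   71.15322676] [3.13842496e+00 2.36556833e-03 1.63681014e+00] 0.3901869471250771 36.272621154785156
```

View pics/c4.png

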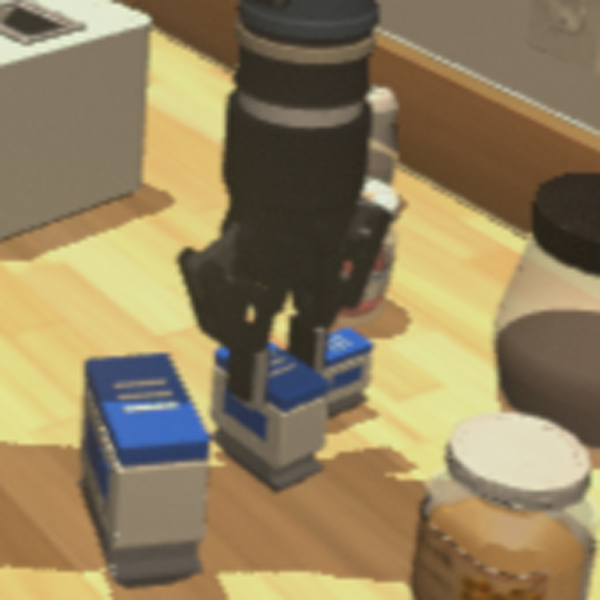

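Gripped at width 0.39 (33 mm), with the fingers on the long faces at crop (250,380) and (310,340). I'll lift it and carry it over.

```bash
python3 -m pendant '[[[0,0,-0.1],0],[[0,0,-0.4],0],[[0,0,-0.8],0],[[0,0,-0.8],0]]'
python3 -m pendant '[[[0,0,-0.4],0],[[0,0,-0.8],0],[[0,0,-0.8],0]]'
python3 -m pendant '[[[0,0,-0.4],0],[[0,0,-0.65],0],[[0,0,-0.65],0]]'
python3 -m pendant '[[[0.2,0.04,0],0],[[0.5,0.1,0],0],[[0.92,0.19,0],0]]'
python3 -m pendant '[[[0.4,0.1,0],0],[[0.92,0.19,0],0]]'
python3 -m pendant '[[[0.4,0.1,0],0],[[0.92,0.19,0],0]]'
python3 -m pendant '[[[0.4,0.1,0],0],[[0.92,0.19,0],0]]'
python3 -m pendant '[[[0.4,0.1,0],0],[[0.7,0.15,0],0],[[0.85,0.19,0],0],[[0.92,0.19,0],0],[[0.92,0.19,0],0]]'
python3 -m pendant '[[[0,0,0],-0.1],[[0,0,0],-0.2],[[0,0,0],-0.2],[[0,0,0],-0.2],[[0,0,0],-0.2],[[0,0,0],-0.2]]'
python3 - <<'E'
from h import *
for _ in range(2):
    s=observe();print(s['tool_pos'].round(1),s['ee_rot'].round(4),s['width'],s['finger_force'],s['contact_force'].round(1))
    for n in('top','side'): cv2.imwrite(f'pics/{n}3.png',viewer.read_camera(n)[:,:,::-1])
t=cv2.resize(cv2.imread("pics/top3.png")[165:265,225:325],(400,400),interpolation=2)
u=cv2.resize(cv2.imread("pics/side3.png")[130:230,220:320],(400,400),interpolation=2)
cv2.imwrite("pics/c5.png",np.hstack([t,u]))
E
```

```text
t: 5.5
tool_pos: [531.4, -304.4, 138.0]
ee_rot: [3.136, 0.005, 1.637]
contact_force: [0.8, 0.3, -0.1]
width: 0.386
finger_force: 35.5
t: 5.8
tool_pos: [531.1, -304.2, 201.7]
ee_rot: [3.136, 0.005, 1.637]
contact_force: [0.8, -0.2, -0.7]
width: 0.388
finger_force: 35.5
t: 6.1
tool_pos: [530.3, -303.6, 251.1]
ee_rot: [3.139, 0.003, 1.637]
contact_force: [0.1, -0.5, -0.7]
width: 0.393
finger_force: 35.5
t: 6.4
tool_pos: [538.7, -227.4, 245.6]
ee_rot: [-3.137, -0.003, 1.635]
contact_force: [0.4, 0.3, -2.2]
width: 0.387
finger_force: 35.5
t: 6.6
tool_pos: [549.1, -152.1, 245.7]
ee_rot: [-3.137, -0.002, 1.636]
contact_force: [1.1, 0.8, -1.7]
width: 0.385
finger_force: 35.5
t: 6.8
tool_pos: [559.2, -77.4, 245.8]
ee_rot: [-3.137, -0.002, 1.636]
contact_force: [0.8, 1.3, -1.1]
width: 0.386
finger_force: 35.5
t: 7.0
tool_pos: [569.4, -3.1, 245.9]
ee_rot: [-3.137, -0.001, 1.636]
contact_force: [0.5, 0.4, -1.4]
width: 0.39
finger_force: 35.5
t: 7.5
tool_pos: [580.3, 69.6, 247.9]
ee_rot: [-3.139, 0.0, 1.638]
contact_force: [-0.3, -1.1, -0.9]
width: 0.392
finger_force: 35.4
t: 8.1
tool_pos: [581.0, 68.9, 249.1]
ee_rot: [-3.142, 0.0, 1.736]
contact_force: [0.3, 0.4, -1.8]
width: 0.392
finger_force: 35.4
[581.   68.9 249.1] [-3.1416e+00  1.0000e-04  1.7358e+00] 0.3920926634723573 35.43145000934601 [ 0.3  0.4 -1.8]
[581.   69.1 249.1] [-3.1416e+00  1.0000e-04  1.7363e+00] 0.38393063809432443 35.43137311935425 [-0.3 -0.6 -0.7]
```

View pics/c5.png

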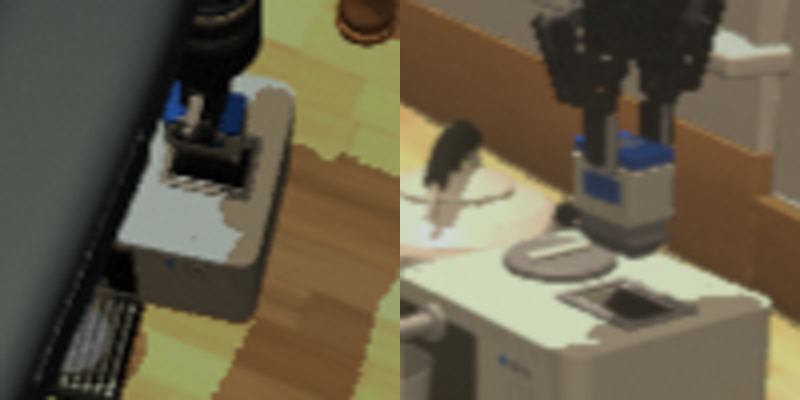

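The cartridge hangs straight above the mouth: the side crop shows the cap at (625,150), the foot at (625,235) and the mouth at (628,300). The fingers fix its position along the short axis, so I'll measure its offset along the long side against the mouth in the side view.

```bash
python3 - <<'E'
from h import *
im=cv2.imread("pics/side3.png"); hsv=cv2.cvtColor(im,cv2.COLOR_BGR2HSV)
m=cv2.inRange(hsv,(105,130,40),(130,255,255)); m[:, :340]&=255
roi=np.zeros_like(m); roi[155:185,255:300]=255; m&=roi
ys,xs=np.nonzero(m); print("blue u",xs.min(),xs.max(),"v",ys.min(),ys.max())
g=cv2.cvtColor(im,cv2.COLOR_BGR2GRAY).astype(int)
for v in (166,168,170,174,178): print(v,"|".join(f"{a}" for a in g[v,258:295]))
a=0.1658;R=np.array([[np.cos(a),-np.sin(a)],[np.sin(a),np.cos(a)]])
def box(c,hx,hy,z): 
    k=np.array([[-hx,hy],[hx,hy],[hx,-hy],[-hx,-hy]])@R.T+c; return np.c_[k,[z]*4]
print("cap top",proj("side",box((581,69),17,30,248)).round(1).tolist())
print("body -20",proj("side",box((581,69),17,30,228)).round(1).tolist())
print("rim outer",proj("side",box((582.6,70.2),29,37.5,144)).round(1).tolist())
print("rim inner",proj("side",box((582.6,70.2),23,31.5,144)).round(1).tolist())
im0=cv2.imread("pics/side0.png"); g0=cv2.cvtColor(im0,cv2.COLOR_BGR2GRAY).astype(int)
for v in range(198,214,2): print(v,"|".join(f"{a}" for a in g0[v,255:300]))
E
```

```text
blue u 264 286 v 164 169
166 73|75|74|74|74|70|57|49|44|43|40|40|44|63|84|83|77|81|80|81|78|68|63|58|59|58|55|61|64|70|80|84|84|85|87|86|87
168 72|73|73|75|82|129|145|93|52|45|42|41|45|64|83|79|63|60|60|61|60|61|60|59|61|59|58|55|54|57|71|82|83|83|83|83|85
170 71|71|72|71|75|87|101|97|78|56|45|44|46|64|83|78|60|53|51|52|53|54|54|53|54|55|57|59|66|71|72|81|82|83|82|82|82
174 68|68|68|69|72|86|99|86|62|55|52|53|57|61|69|84|92|96|99|104|107|109|107|106|106|105|105|105|104|98|85|78|76|77|77|78|78
178 177|161|127|102|87|93|100|95|82|68|60|55|53|54|52|53|65|83|97|104|108|106|105|105|105|105|105|104|103|95|80|75|74|75|75|75|75
cap top [[263.2, 164.0], [273.8, 162.0], [289.2, 167.3], [278.6, 169.5]]
body -20 [[263.1, 171.8], [273.6, 169.6], [289.0, 175.1], [278.4, 177.4]]
rim outer [[257.6, 203.1], [275.0, 198.7], [293.7, 206.7], [276.1, 211.4]]
rim inner [[260.8, 203.2], [274.6, 199.8], [290.3, 206.5], [276.4, 210.2]]
198 123|129|131|131|132|133|130|126|124|119|114|105|95|86|82|93|115|156|192|198|197|198|200|203|203|202|202|203|203|202|202|203|203|203|203|203|202|203|202|199|193|185|156|111
[... 547 characters left out ...]
203|204|203|201|196|180|145|117|113|122|139|146|147|135|103|71|54|49|48|47|49|49|48|47|47|48|47|51|63|78|103|124|126|121|127|146|154|160|182|201|202|203|203|203
208 203|204|204|204|203|203|204|203|203|199|194|180|149|116|115|127|132|130|110|82|64|53|52|49|48|50|54|59|68|79|89|106|124|120|109|106|113|116|131|169|199|203|203|203|202
210 203|203|203|203|203|203|204|203|203|204|203|204|203|200|194|181|146|113|104|114|129|135|131|117|120|123|116|104|103|114|119|142|176|194|195|198|202|202|200|198|194|192|176|154|138
212 203|204|203|203|204|203|204|203|203|204|203|203|203|203|203|203|203|201|197|192|173|138|125|124|158|191|195|197|199|202|203|201|198|195|191|176|154|139|120|112|109|106|104|103|104
```

```bash
python3 - <<'E'
from h import *
a=0.1658;R=np.array([[np.cos(a),-np.sin(a)],[np.sin(a),np.cos(a)]])
def box(c,hx,hy,z): 
    k=np.array([[-hx,hy],[hx,hy],[hx,-hy],[-hx,-hy]])@R.T+c; return np.c_[k,[z]*4]
out=[]
for n,(x0,y0) in(("top",(255,170)),("side",(252,155))):
    im=cv2.imread(f"pics/{n}3.png")[y0:y0+60,x0:x0+40]
    S=10; b=cv2.resize(im,None,fx=S,fy=S,interpolation=cv2.INTER_CUBIC)
    b=np.clip(b.astype(float)*1.4,0,255).astype(np.uint8)
    for B,c in((box((581,69),17,30,248),(0,255,255)),(box((582.6,70.2),29,37.5,144),(0,0,255)),(box((582.6,70.2),23,31.5,144),(0,255,0))):
        p=((proj(n,B)-[x0,y0]+.5)*S).round().astype(int)
        for q in p: cv2.drawMarker(b,tuple(map(int,q)),c,cv2.MARKER_CROSS,12,1)
    out.append(b)
cv2.imwrite("pics/c6.png",np.hstack(out))
E
```

```text
(no output)
```

View pics/c6.png

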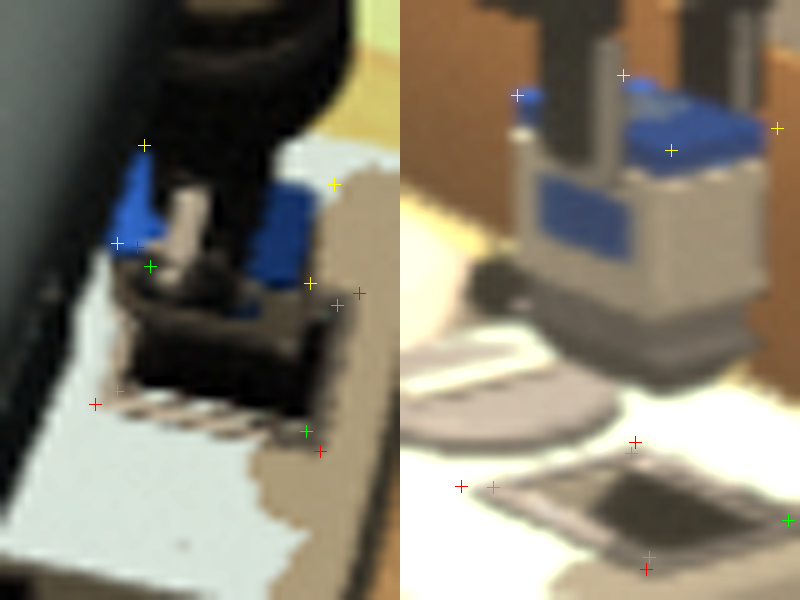

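In the top view the rim corners match my estimate within about 0.5 px. The cap is about 0.8 px left of its predicted corners in both views (right edge at (318,190) instead of (335,184)), so the cartridge sits about 2 mm toward +y in the grip. I'll correct for that and go down gently, watching the force.

```bash
python3 -m pendant '[[[-0.025,0.016,0.1],0],[[-0.025,0.016,0.2],0],[[-0.025,0.016,0.3],0],[[-0.025,0.016,0.4],0],[[-0.025,0.016,0.4],0],[[-0.025,0.016,0.4],0]]'
python3 -m pendant '[[[0,0,0.05],0],[[0,0,0.1],0],[[0,0,0.15],0],[[0,0,0.15],0],[[0,0,0.15],0]]'
python3 -m pendant '[[[0,0,0.05],0],[[0,0,0.1],0],[[0,0,0.15],0],[[0,0,0.15],0]]'
```

```text
t: 8.9
tool_pos: [582.3, 67.5, 216.6]
ee_rot: [-3.141, -0.0, 1.737]
contact_force: [-0.5, 0.7, -0.4]
width: 0.385
finger_force: 35.4
t: 9.4
tool_pos: [582.5, 67.5, 204.9]
ee_rot: [-3.141, -0.0, 1.737]
contact_force: [-0.3, 1.0, -1.5]
width: 0.39
finger_force: 35.5
t: 9.8
tool_pos: [583.3, 67.5, 194.9]
ee_rot: [3.138, 0.001, 1.737]
contact_force: [-0.2, 0.2, 5.6]
width: 0.389
finger_force: 36.2
```

```bash
python3 -m pendant '[[[0,0,0.04],0],[[0,0,0.08],0],[[0,0,0.08],0]]'
python3 -m pendant '[[[0,0,0.04],0],[[0,0,0.08],0],[[0,0,0.08],0]]'
python3 -m pendant '[[[0,0,0.04],0],[[0,0,0.08],0],[[0,0,0.08],0]]'
```

```text
t: 10.1
tool_pos: [583.3, 67.4, 188.5]
ee_rot: [3.139, 0.001, 1.737]
contact_force: [-1.6, -0.2, 5.1]
width: 0.386
finger_force: 36.2
t: 10.4
tool_pos: [582.8, 67.5, 180.2]
ee_rot: [3.141, 0.0, 1.737]
contact_force: [-0.1, 0.2, 1.9]
width: 0.393
finger_force: 35.9
t: 10.7
tool_pos: [582.2, 67.5, 172.7]
ee_rot: [-3.14, -0.0, 1.737]
contact_force: [0.8, -0.1, 0.2]
width: 0.39
finger_force: 35.6
```

```bash
python3 -m pendant '[[[0,0,0.03],0],[[0,0,0.06],0],[[0,0,0.06],0]]'
python3 -m pendant '[[[0,0,0.03],0],[[0,0,0.05],0],[[0,0,0.05],0]]'
```

```text
t: 11.0
tool_pos: [582.3, 67.5, 168.3]
ee_rot: [-3.14, -0.0, 1.737]
contact_force: [0.7, -0.6, -1.8]
width: 0.389
finger_force: 35.5
t: 11.3
tool_pos: [582.5, 67.5, 164.7]
ee_rot: [-3.141, -0.0, 1.737]
contact_force: [0.2, 0.1, 0.9]
width: 0.384
finger_force: 35.6
```

```bash
python3 -m pendant '[[[0,0,0],0],[[0,0,0],0],[[0,0,0],0],[[0,0,0],0]]' 0.5
python3 - <<'E'
from h import *
for n in('top','side'): cv2.imwrite(f'pics/{n}4.png',viewer.read_camera(n)[:,:,::-1])
s=observe();print(s['tool_pos'].round(1),s['contact_force'].round(1))
t=cv2.resize(cv2.imread("pics/top4.png")[165:225,250:300],(400,480),interpolation=2)
u=cv2.resize(cv2.imread("pics/side4.png")[165:225,250:300],(400,480),interpolation=2)
cv2.imwrite("pics/c7.png",np.hstack([t,u]))
E
```

```text
t: 11.7
tool_pos: [582.6, 67.5, 165.1]
ee_rot: [-3.141, -0.0, 1.737]
contact_force: [-0.3, -0.2, 1.0]
width: 0.499
finger_force: 0.0
[582.6  67.5 165.1] [ 0.7  0.4 -0.3]
```

View pics/c7.png

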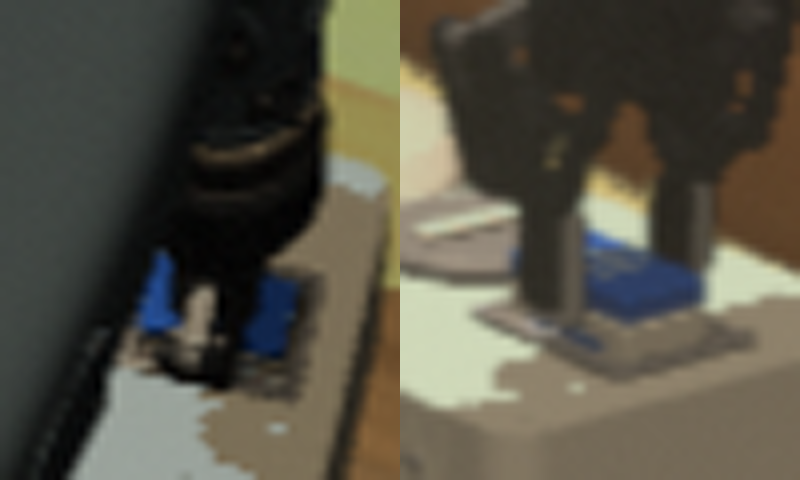

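The flap's friction holds the cartridge, cap still above the rim (side crop (640,275)), and it stands upright. I'll go up, shut the fingers, recentre, and press in small steps.

```bash
python3 -m pendant '[[[0,0,-0.2],0],[[0,0,-0.5],0],[[0,0,-0.5],0]]'
python3 -m pendant '[[[0.025,0,0],0],[[0.025,0,0],0],[[0.025,0,0],0],[[0.025,0,0],0],[[0.025,0,0],0],[[0.025,0,0],0],[[0.025,0,0],0],[[0.025,0,0],0]]' 0 30
python3 -m pendant '[[[0,0,0.1],0],[[0,0,0.2],0],[[0,0,0.22],0],[[0,0,0.22],0]]'
python3 -m pendant '[[[0,0,0.03],0],[[0,0,0.06],0],[[0,0,0.09],0],[[0,0,0.12],0],[[0,0,0.12],0]]'
```

```text
t: 12.1
tool_pos: [584.5, 67.5, 209.1]
ee_rot: [3.135, 0.001, 1.737]
contact_force: [0.2, -0.6, 1.0]
width: 0.502
finger_force: 0.0
t: 12.9
tool_pos: [582.3, 69.5, 205.1]
ee_rot: [3.142, 0.0, 1.737]
contact_force: [-1.0, 0.7, 0.4]
width: -0.001
finger_force: 0.0
t: 13.3
tool_pos: [581.6, 69.5, 186.3]
ee_rot: [-3.139, -0.0, 1.737]
contact_force: [0.1, -0.3, 0.1]
width: -0.0
finger_force: 0.0
t: 13.8
tool_pos: [582.4, 69.5, 177.9]
ee_rot: [3.141, 0.0, 1.737]
contact_force: [1.5, 0.4, -0.5]
width: 0.001
finger_force: 0.0
```

```bash
python3 -m pendant '[[[0,0,0.05],0],[[0,0,0.1],0],[[0,0,0.15],0],[[0,0,0.15],0]]'
python3 -m pendant '[[[0,0,0.05],0],[[0,0,0.1],0],[[0,0,0.1],0]]'
python3 -m pendant '[[[0,0,0.04],0],[[0,0,0.07],0],[[0,0,0.07],0]]'
```

```text
t: 14.2
tool_pos: [581.8, 69.4, 164.9]
ee_rot: [-3.14, -0.0, 1.737]
contact_force: [-0.0, -0.2, -0.7]
width: -0.001
finger_force: 0.0
t: 14.5
tool_pos: [581.9, 69.5, 156.9]
ee_rot: [-3.14, -0.0, 1.737]
contact_force: [-0.0, -0.5, 0.5]
width: -0.001
finger_force: 0.0
t: 14.8
tool_pos: [582.0, 69.5, 151.7]
ee_rot: [-3.141, -0.0, 1.737]
contact_force: [0.1, 0.5, 0.1]
width: -0.003
finger_force: 0.0
```

```bash
python3 -m pendant '[[[0,0,0.03],0],[[0,0,0.06],0],[[0,0,0.06],0]]'
python3 -m pendant '[[[0,0,0.03],0],[[0,0,0.06],0],[[0,0,0.06],0]]'
python3 -m pendant '[[[0,0,0.03],0],[[0,0,0.06],0],[[0,0,0.06],0]]'
```

```text
t: 15.1
tool_pos: [582.1, 69.5, 147.0]
ee_rot: [-3.141, -0.0, 1.737]
contact_force: [0.0, -0.3, 0.0]
width: -0.002
finger_force: 0.0
t: 15.4
tool_pos: [582.1, 69.5, 142.2]
ee_rot: [-3.141, -0.0, 1.737]
contact_force: [0.5, -0.2, -0.2]
width: 0.002
finger_force: 0.0
t: 15.7
tool_pos: [582.6, 69.1, 138.0]
ee_rot: [3.141, 0.001, 1.737]
contact_force: [0.5, -1.0, 1.8]
width: -0.001
finger_force: 0.9
```

Contact begins at the catches (tip near z = 121 mm). I'll continue in small steps.

```bash
python3 -m pendant '[[[0,0,0.02],0],[[0,0,0.04],0],[[0,0,0.04],0]]'
python3 -m pendant '[[[0,0,0.02],0],[[0,0,0.04],0],[[0,0,0.04],0]]'
python3 -m pendant '[[[0,0,0.02],0],[[0,0,0.04],0],[[0,0,0.04],0]]'
```

```text
t: 16.0
tool_pos: [583.1, 69.3, 136.3]
ee_rot: [3.139, 0.001, 1.737]
contact_force: [0.4, -0.6, 6.3]
width: 0.002
finger_force: 3.1
t: 16.3
tool_pos: [583.5, 69.4, 134.0]
ee_rot: [3.138, 0.001, 1.737]
contact_force: [-0.4, -1.9, 8.4]
width: -0.001
finger_force: 4.3
t: 16.6
tool_pos: [584.2, 69.5, 132.0]
ee_rot: [3.136, 0.001, 1.737]
contact_force: [-2.0, -0.3, 11.6]
width: 0.001
finger_force: 6.2
```

```bash
python3 -m pendant '[[[0,0,0.02],0],[[0,0,0.03],0],[[0,0,0.03],0]]'
python3 -m pendant '[[[0,0,0.02],0],[[0,0,0.03],0],[[0,0,0.03],0]]'
```

```text
t: 16.9
tool_pos: [584.1, 69.5, 129.1]
ee_rot: [3.136, 0.001, 1.737]
contact_force: [-0.3, -1.0, 11.1]
width: -0.005
finger_force: 5.7
t: 17.2
tool_pos: [583.8, 69.6, 126.2]
ee_rot: [3.137, 0.0, 1.737]
contact_force: [-0.5, -0.8, 8.0]
width: 0.0
finger_force: 4.6
```

```bash
python3 -m pendant '[[[0,0,0.02],0],[[0,0,0.03],0],[[0,0,0.03],0]]'
python3 -m pendant '[[[0,0,0.02],0],[[0,0,0.03],0],[[0,0,0.03],0]]'
```

```text
t: 17.5
tool_pos: [583.9, 69.8, 124.0]
ee_rot: [3.137, 0.0, 1.737]
contact_force: [-0.9, -0.1, 10.3]
width: -0.002
finger_force: 5.9
t: 17.8
tool_pos: [584.1, 69.8, 123.6]
ee_rot: [3.135, 0.0, 1.737]
contact_force: [-2.7, -0.7, 15.4]
width: 0.007
finger_force: 9.2
```

```bash
python3 -m pendant '[[[0,0,0.015],0],[[0,0,0.015],0],[[0,0,0.015],0],[[0,0,0.015],0]]'
```

```text
t: 18.2
tool_pos: [584.1, 69.8, 123.5]
ee_rot: [3.135, 0.001, 1.737]
contact_force: [-4.6, 0.9, 18.9]
width: 0.0
finger_force: 11.0
```

The stop is solid: 18.9 N with no further travel. I'll draw out straight up.

```bash
python3 -m pendant '[[[0,0,-0.05],0],[[0,0,-0.1],0],[[0,0,-0.2],0],[[0,0,-0.4],0],[[0,0,-0.6],0],[[0,0,-0.6],0]]'
python3 -m pendant '[[[0,0,-0.4],0],[[0,0,-0.8],0],[[0,0,-0.8],0]]'
python3 -m pendant '[[[-0.5,-0.2,-0.2],0],[[-1,-0.5,-0.2],0],[[-1,-1,-0.2],0],[[-1,-1,-0.2],0],[[-1,-1,-0.2],0]]'
python3 -m pendant '[[[-0.5,-0.5,0],0],[[-1,-1,0],0],[[-1,-1,0],0],[[-1,-1,0],0],[[-1,-1,0],0]]'
python3 - <<'E'
from h import *
for n in('top','side'): cv2.imwrite(f'pics/{n}5.png',viewer.read_camera(n)[:,:,::-1])
t=cv2.resize(cv2.imread("pics/top5.png")[180:230,250:300],(400,400),interpolation=2)
u=cv2.resize(cv2.imread("pics/side5.png")[180:230,250:300],(400,400),interpolation=2)
v=[cv2.resize(cv2.imread(f"pics/{n}0.png")[180:230,250:300],(200,200),interpolation=2) for n in("top","side")]
cv2.imwrite("pics/c8.png",np.vstack([np.hstack([t,u]),np.hstack([v[0],v[0]*0,v[1],v[1]*0])]))
E
```

```text
t: 18.8
tool_pos: [583.3, 69.6, 167.6]
ee_rot: [3.139, 0.0, 1.737]
contact_force: [0.0, -0.1, 0.4]
width: 0.002
finger_force: 0.0
t: 19.1
tool_pos: [584.1, 69.5, 233.8]
ee_rot: [3.135, 0.001, 1.737]
contact_force: [0.2, -0.3, 0.0]
width: 0.0
finger_force: 0.0
t: 19.6
tool_pos: [515.5, -22.7, 243.9]
ee_rot: [-3.14, -0.001, 1.736]
contact_force: [1.0, -0.6, 0.3]
width: 0.001
finger_force: 0.0
t: 20.1
tool_pos: [452.1, -114.3, 245.5]
ee_rot: [3.14, -0.001, 1.737]
contact_force: [1.0, 0.2, -0.0]
width: -0.001
finger_force: 0.0
```

View pics/c8.png

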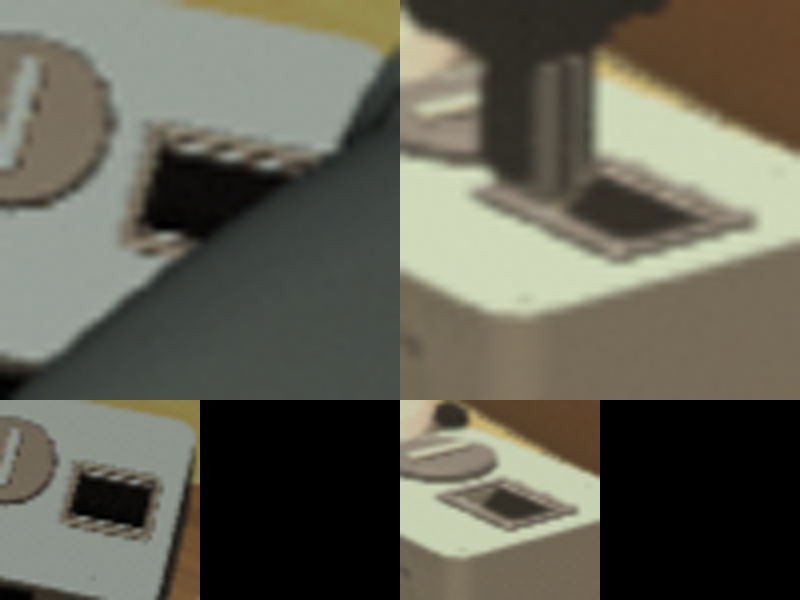

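The top view shows the mouth all black with no blue visible at (200,190); in the side view the shut fingers, which are high up and to one side, cover part of the rim. I'll move clear and compare the mouth with the first picture by number.

```bash
python3 -m pendant '[[[-0.5,-0.2,0],0],[[-1,-0.2,0],0],[[-1,-0.2,0],0],[[-1,-0.2,0],0],[[-1,-0.2,0],0]]'
python3 -m pendant '[[[-0.5,0,0],0],[[-1,0,0],0],[[-1,0,0],0],[[-1,0,0],0],[[-1,0,0],0]]'
python3 - <<'E'
from h import *
for n in("top","side"):
    a=cv2.imread(f"pics/{n}0.png").astype(int); b=viewer.read_camera(n)[:,:,::-1].astype(int)
    p=proj(n,[582.6,70.2,140])[0].round().astype(int)
    d=abs(a-b).max(2)[p[1]-8:p[1]+9,p[0]-14:p[0]+15]
    print(n,d.max(),d.mean().round(1),(d>25).sum(),d[4:13:2].tolist())
    c=proj(n,[430,89,60])[0].astype(int); e=abs(a-b).max(2)[c[1]-15:c[1]+15,c[0]-15:c[0]+15]; print("tumbler",e.mean())
E
```

```text
t: 20.7
tool_pos: [448.9, -195.1, 245.4]
ee_rot: [-3.141, -0.001, 1.739]
contact_force: [-0.6, 1.1, -0.1]
width: -0.0
finger_force: 0.0
t: 21.2
tool_pos: [461.8, -273.7, 245.8]
ee_rot: [3.141, -0.001, 1.738]
contact_force: [-0.3, -0.1, 0.3]
width: -0.001
finger_force: 0.0
top 18 9.2 0 [[16, 15, 14, 15, 13, 11, 5, 5, 1, 3, 6, 5, 1, 3, 3, 5, 1, 5, 4, 6, 7, 7, 7, 10, 8, 9, 13, 13, 16], [16, 15, 16, 12, 11, 8, 4, 2, 1, 2, 2, 2, 4, 4, 3, 6, 4, 2, 1, 1, 4, 4, 3, 2, 5, 10, 10, 14, 15], [15, 15, 16, 11, 10, 3, 4, 3, 6, 2, 2, 2, 3, 2, 2, 4, 1, 3, 1, 2, 2, 2, 2, 3, 8, 13, 13, 16, 17], [16, 15, 12, 12, 6, 3, 1, 3, 3, 1, 4, 3, 1, 2, 2, 3, 2, 4, 3, 7, 3, 1, 3, 4, 11, 12, 14, 16, 15], [15, 15, 12, 12, 11, 10, 12, 13, 13, 9, 5, 3, 5, 3, 3, 3, 4, 5, 0, 1, 3, 5, 5, 10, 13, 13, 16, 17, 15]]
tumbler 14.527777777777779
side 18 11.9 0 [[15, 15, 14, 13, 12, 8, 8, 8, 9, 9, 11, 12, 10, 5, 6, 7, 10, 12, 11, 10, 12, 15, 13, 16, 18, 16, 16, 16, 17], [12, 11, 11, 11, 11, 11, 10, 9, 10, 10, 8, 6, 5, 5, 4, 2, 5, 3, 5, 4, 7, 10, 13, 12, 11, 11, 13, 14, 16], [16, 12, 10, 12, 12, 12, 13, 12, 12, 9, 8, 4, 4, 4, 5, 4, 2, 4, 3, 3, 2, 3, 2, 5, 6, 8, 11, 12, 9], [15, 17, 16, 16, 17, 16, 13, 10, 10, 11, 11, 10, 11, 6, 6, 3, 2, 4, 4, 3, 3, 5, 4, 6, 8, 8, 9, 10, 10], [16, 16, 17, 16, 17, 16, 17, 17, 16, 14, 13, 10, 9, 11, 12, 12, 12, 10, 10, 10, 10, 8, 10, 9, 10, 12, 14, 15, 17]]
tumbler 11.04111111111111
```

The mouth looks the same as at the start apart from a uniform brightness change, so the flaps are shut and the cartridge is under them.

```bash
python3 -c "
from bench import bot
print(bot.sign_off())"
```

```text
the job is handed in; nothing more can be done
None
```

I loaded the middle-sized cartridge and pressed it to the solid stop at about 19 N. Both flap leaves look shut above it, and the job was handed in at about 21 s. No verdict was shown, and I inferred the catches holding from the force pattern and the shut flap.

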